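# Pry the press-on lid off a storage tin with the opener

### The job

The lid of the storage tin is snapped on tight: slide the flat head of the opener under the lid's tab, lever on the steel bar until that end of the lid snaps up, and do not touch the lid with the gripper before it has come up. Then lay the opener down flat on the worktop, take the lid off and lay it right way up, flat and centred on the round coaster, without disturbing the jars and tins round about.

Things in the scene. Friction and masses are not known exactly. Their poses are not given: they have to be found in the camera images.
- tin: Blue rectangular storage tin with pale side panels, open at the top under the red lid, fixed. 112 long (x) x 50 wide (y), rim 97 mm high; its front end (with the steel bar) is its -x end, wall at x = -56. Origin: centre of its underside; z up. In the front wall, under the rim, two small sprung steel noses catch a bead inside the lid's front skirt and hold the lid down.
- tin_bar (a point): Middle of the top of the round steel pry bar, the fulcrum: 8 mm thick, runs along the tin's y, 46 mm long, at tin x = -90 (34 mm before the front wall), its top 73 mm over the worktop, held by two rods of the same thickness and height from the front wall.
- lid: Red press-on lid, white panel on top, snapped on the tin; 125 long (x), 59 wide (y; flat skirt sides to grip), 21 high, 0.12 kg, rear skirt short and flared. Origin: centre of its lower edge, 80 mm up when seated. The tab end must rise about 7 mm against the noses (8 to 15 N), then snaps up and rests tilted 10 to 13 mm high at the tab. Lift it near its centre, or the rear hangs and can catch.
- lid_tab (a point): Underside of the lid's front tab near its outer edge, on the centre line. Tab: 50 wide, 4 thick, juts 16 mm out of the lid's front skirt (lid x = -64 to -80); underside level with the lid's lower edge, 80 mm up when seated, 7 mm above the top of the bar. Under it there is open space back to the tin's front wall.
- opener: Bottle opener, black rounded handle, flat steel head, 174 long, 0.08 kg, loose. Origin: centre of its length, underside; x from handle to head. It lies with its x axis 0.09 rad head-up: then the flat head (x = 43 to 87, 42 wide, 2 thick) is about level, its underside 9 mm over the worktop. Handle x = -87 to 18, 24 wide (14 at the neck end), 14 thick, near the worktop at x = -10.
- coaster: Round cork-brown coaster, 118 mm across, 7 thick, fixed to the worktop. Origin: centre of its underside.
- bean_tin: Food tin, bystander, 75 across, 58 high. Origin: centre of its underside.
- jam_jar: Jam jar, bystander, 68 across, 84 high. Origin: centre of its underside.
- spice_pot: Low round pot, white with a wooden-looking lid, bystander, 62 across, 35 high. Origin: centre of its underside.

How it is judged:
On the way:
1. the opener is off the worktop at the pry bar and the front end of the lid has come at least 8 mm up, the lid still on the tin and untouched by the fingers (z of lid_tab in the frame of tin above 0.088 m and horizontal distance between lid and tin below 0.02 m and height (world z) of opener above 0.03 m and distance between opener and tin_bar below 0.1 m and contact force between the fingers and lid below 0.1 N), for 0.1 s.
At the end, for the whole second after the job is handed in: The lid lies right way up and flat (within 0.12 rad) on the coaster, its centre within 30 mm of the coaster's centre, at rest and free of the opener; the opener lies flat (within about 0.2 rad) and at rest on the worktop (horizontal distance between lid and coaster below 0.03 m and height (world z) of lid between 0.003 and 0.014 m and angle between lid's own z axis and vertical below 0.12 rad and linear speed of each of lid, opener below 0.03 m/s and contact force between lid and coaster above 0.1 N and height (world z) of opener between -0.01 and 0.03 m and angle between opener's own x axis and vertical above 1.35 rad and contact force between opener and lid below 0.1 N); the robot touches nothing.
It fails at once if the gripper or arm touches the lid (over 1 N) while the lid's front end is not yet 5 mm up (z of lid_tab in the frame of tin below 0.085 m and horizontal distance between lid and tin below 0.03 m and height (world z) of lid above 0.065 m and contact force between any of the fingers, the arm and lid above 1 N).
It fails at once if a bystander (food tin, jam jar, low pot) is shifted by more than 30 mm (distance of any of bean_tin, jam_jar, spice_pot from where it was at the start of the episode above 0.03 m).
It also fails if it takes over 72 s, if anything falls off the work surface, if the arm or the gripper's body presses on something with over 40 N, if the wrist force passes 120 N, or if a joint passes its speed limit or range.

### The arm

A 6-joint arm with a two-finger parallel gripper is mounted at the origin on a cart in front of the work surface, level with it; the furniture and walls round the work are solid. World frame = base frame: x ahead of the robot, y to its left, z up, the work surface at z = 0. Lengths are in m, angles in rad, forces in N, time in s.
With the tool pointing down it reaches from about 0.275 to 0.875 m from the base axis. Payload 12.5 kg.
Tool frame: the origin (TCP) lies at the very end of the fingers, on their centre line; the grasp point (between the pads) lies 19 mm behind it; z points along the fingers, y is the line along which they close (so a half turn about z gives the same grasp; the last joint's range is limited). The gripper opens to 85 mm and grips with 20 to 120 N. Pads are 22 mm wide; open, the fingers measure 114 mm over their backs; the gripper's body (76 mm by 85 mm) begins 54 mm behind the grasp point. The pads swing forward as they close: fully open they stand 13 mm farther back than shut.
Start: joints at [1.05, 0.351, 1.652, -0, 1.139, -0.085], TCP at [0.232, 0.499, 0.231] pointing down, gripper open.
Joint ranges: [-2.75, 2.75], [-0.79, 2.1], [0.01, 2.65], [-1.57, 4.71], [0.07, 3.14], [-2.87, 2.87]. Speed limits (rad/s): [2.22, 2.22, 2.79, 3.14, 3.14, 3.14].

### API

Orientations are given as a 3x3 rotation matrix whose columns are the frame's x, y, z axes.
In Python, from bench import manip gives the robot as it stands. Calls block until the motion is done:
- manip.move_ptp(position, orientation): joint-space move of the TCP to a pose.
- manip.move_l(position, attitude=None, max_speed=0.15): straight line of the TCP; attitude=None keeps the orientation; max_speed is the mean speed in m/s.
- manip.move_j(angles): joint-space move.
- manip.set_gripper(opening, effort=None): opening from 0.0 (shut) to 1.0 (fully open); effort is the grip in N (None keeps the last); returns when the fingers have stopped.
- manip.dwell(seconds).
- manip.inverse_kinematics(position, orientation): joint angles nearest the present ones, or None.
- manip.grab_frame(name): name is "scene" or "top" or "wrist"; returns (picture, depth): 400x640x3 uint8, red, green, blue; 400x640 float32, m along the optical axis (not along the pixel's ray), 0 where there is no reading.
- manip.get_calibration(name): a dict with "camera_matrix" (3x3 intrinsics, pixels), "R" (3x3) and "t" (3): a world point X has camera coordinates R X + t. Camera axes: x right, y down, z forward; pixel columns grow to the right and rows downward; lengths in m; the calibration is good to about 2 mm. The wrist camera is an equidistant fisheye: a pixel r from the principal point sees the ray r / f radians off the axis. A picture is of the moment at which its call begins: read the wrist's pose just before it. get_calibration takes no time and is no camera call; for the wrist camera it gives the pose at the moment of the call.
A pose or a line that the arm cannot do raises manip.Unreachable and nothing moves.
- manip.sign_off(): hands the job in; it is judged then, once.
Trained networks look in the newest picture that a camera, given by its name, has taken for a name from the list of things; names that differ only in an ending like _2 or _b are one class to them, and where a whole thing is asked for, a point or a joint stands for the part that bears it (a point fixed in the world has none). Each returns a list of dicts, best first, with "confidence" (0 to 1); they miss things now and then, are a little off and sometimes report something else, mostly with a low value. They report only what shows in the picture. A call takes as long as a camera call.
- manip.look_for(camera, name): "at" ([x, y, z] in m, in world coordinates, good to about 4 mm: the middle of the surface that is visible of it).
Readings, each from a call of its own:
- manip.current_time(): time.
- manip.current_qpos(): joint angles.
- manip.current_joint_vel(): joint speeds.
- manip.current_joint_torque(): joint torques, N m.
- manip.current_ee_pos(): TCP position.
- manip.current_tcp_rot(): TCP orientation.
- manip.current_force(): force on the tool from outside, world axes, zero at the start.
- manip.current_ft_torque(): the same for the moment, N m.
- manip.current_grip_width(): opening from 0.0 (shut) to 1.0 (fully open).
- manip.current_grip_force(): force on a finger pad.
Only numpy, scipy, OpenCV 4.12 (cv2) and the standard library are available. Lean on these libraries where they do the work, as an engineer would, in place of code of your own. Each camera call takes 0.05 s, during which the arm holds its last target. There are 200 camera calls.

## Working session

There is one attempt and no reset: what is moved stays moved. The work goes in short steps, each a Python script; the robot and the scene stay as the last script left them, time stands still between calls to the robot, and variables do not carry over. Pictures are saved under pics/ and viewed, at most 10 in all, crops included, and the job is handed in when it is done.

```bash
mkdir -p pics; ls; python3 - <<'E'
from bench import manip
import cv2
for n in ("scene","top"):
    p,d=manip.grab_frame(n); cv2.imwrite(f"pics/{n}0.png",p[...,::-1])
    print(n,{k:v.round(4).tolist() for k,v in manip.get_calibration(n).items() if hasattr(v,'round')})
    for k in ("tin","tin_bar","lid","lid_tab","opener","coaster","bean_tin","jam_jar","spice_pot"):
        print(k,[(round(r["confidence"],2),[round(float(v),4) for v in r["at"]]) for r in manip.look_for(n,k)][:3])
print(manip.current_time())
E
```

```text
pics
scene {'camera_matrix': [[448.489, 0.0, 322.1739], [0.0, 448.489, 197.0381], [0.0, 0.0, 1.0]], 'R': [[-0.9701, -0.2419, -0.0187], [-0.1595, 0.6937, -0.7024], [0.1829, -0.6784, -0.7116]], 't': [0.5685, 0.0355, 1.6285]}
tin [(0.61, [0.5661, 0.0155, 0.0395])]
tin_bar [(0.72, [0.5585, 0.0132, 0.0441])]
lid [(0.71, [0.5594, -0.0045, 0.0961]), (0.58, [0.3736, 0.4525, 0.0314])]
lid_tab [(0.96, [0.5606, -0.0066, 0.098])]
opener [(0.57, [0.4091, 0.1942, 0.0111])]
coaster [(0.89, [0.4318, -0.1963, 0.0061])]
bean_tin [(0.57, [0.6815, -0.204, 0.0507])]
jam_jar [(0.97, [0.6653, 0.2087, 0.0734])]
spice_pot [(0.64, [0.3734, 0.4551, 0.032])]
top {'camera_matrix': [[406.0887, 0.0, 315.0646], [0.0, 406.0887, 206.2655], [0.0, 0.0, 1.0]], 'R': [[0.0382, -0.9992, -0.0067], [-0.9765, -0.0359, -0.2123], [0.2119, 0.0146, -0.9772]], 't': [0.143, 0.5634, 1.0599]}
tin []
tin_bar []
lid [(0.75, [0.6841, -0.2204, 0.0523]), (0.71, [0.372, 0.4395, 0.0385])]
lid_tab [(0.7, [0.5621, -0.0118, 0.0977]), (0.64, [0.4133, 0.1865, 0.0121])]
opener [(0.96, [0.4096, 0.1907, 0.0112])]
coaster [(0.72, [0.4337, -0.2075, 0.0066])]
bean_tin [(0.6, [0.6862, -0.2201, 0.0514])]
jam_jar [(0.81, [0.6645, 0.1881, 0.0835])]
spice_pot [(0.62, [0.3691, 0.4373, 0.0388])]
1.0
```

View pics/scene0.png

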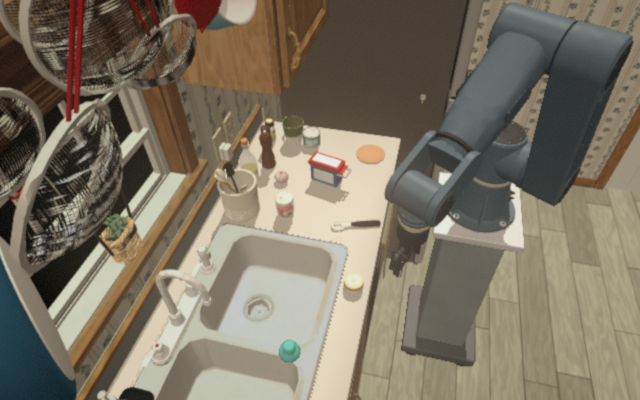

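View pics/top0.png

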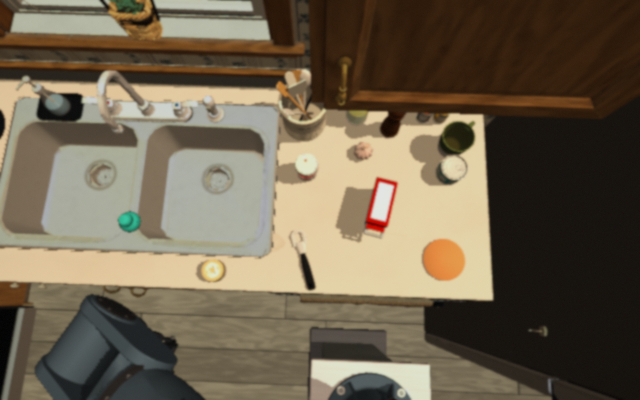

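The scene picture shows the tin at about (328,170) and the opener at (355,225). In the top view the red lid is at (381,203) with its tab toward the robot at (375,229). The opener's head is at (297,238) and its handle end at (310,288); the coaster is at (443,260). Next I'll take close looks with the wrist camera.

```bash
cat > h.py <<'E'
from bench import manip
import numpy as np, cv2
def down(a):  # tool down, y (closing) axis at world angle a
    y=np.array([np.cos(a),np.sin(a),0]); z=np.array([0,0,-1.]); return np.column_stack([np.cross(y,z),y,z])
def cloud(n):
    c=manip.get_calibration(n); p,d=manip.grab_frame(n); K=c["camera_matrix"]
    v,u=np.mgrid[:400,:640]; X=(u-K[0,2])/K[0,0]; Y=(v-K[1,2])/K[1,1]
    if n=="wrist":
        r=np.hypot(X,Y)+1e-9; s=np.tan(np.minimum(r,1.5))/r; X=X*s; Y=Y*s
    C=np.stack([X*d,Y*d,d],-1)-c["t"]; W=C@c["R"]; W[d==0]=np.nan
    return p,W
E
python3 - <<'E'
from h import *
print(manip.current_tcp_rot().round(3).tolist())
c=manip.get_calibration("wrist"); print({k:np.round(v,3).tolist() for k,v in c.items() if hasattr(v,'shape')})
for i,(x,y) in enumerate([(0.42,0.17),(0.50,-0.03)]):
    for a in (np.pi/2,-np.pi/2):
        q=manip.inverse_kinematics([x,y,0.30],down(a)); print(a,None if q is None else np.round(q,2))
    manip.move_ptp([x,y,0.30],down(-np.pi/2) if i==9 else down(np.pi/2)); manip.dwell(0.2)
    p,W=cloud("wrist"); np.savez(f"w{i}.npz",p=p,W=W); cv2.imwrite(f"pics/w{i}.png",p[...,::-1])
    for k in ("tin_bar","lid","lid_tab","opener","coaster"):
        print(k,[(round(r["confidence"],2),[round(float(v),4) for v in r["at"]]) for r in manip.look_for("wrist",k)][:2])
print(manip.current_time(),manip.current_qpos())
E
```

```text
[[-0.907, 0.422, -0.0], [0.422, 0.907, 0.0], [0.0, 0.0, -1.0]]
{'camera_matrix': [[309.707, 0.0, 315.513], [0.0, 309.707, 199.499], [0.0, 0.0, 1.0]], 'R': [[0.422, 0.907, -0.001], [0.865, -0.402, 0.301], [0.272, -0.128, -0.954]], 't': [-0.55, -0.039, 0.38]}
1.5707963267948966 [ 0.28  0.1   1.8  -0.    1.25 -1.29]
-1.5707963267948966 [ 0.28  0.1   1.8  -0.    1.25  1.85]
tin_bar [(0.64, [0.5138, 0.0186, 0.0502])]
lid [(0.96, [0.5239, -0.0093, 0.0998])]
lid_tab [(0.79, [0.5267, -0.0079, 0.1023]), (0.19, [0.3746, 0.4279, 0.0358])]
opener [(0.97, [0.4096, 0.1896, 0.0144])]
coaster [(0.8, [0.4304, -0.1988, 0.0059])]
1.5707963267948966 [-0.15  0.19  1.69 -0.    1.26 -1.72]
-1.5707963267948966 [-0.15  0.19  1.69 -0.    1.26  1.42]
tin_bar [(0.62, [0.4843, 0.0025, 0.071])]
lid []
lid_tab [(0.82, [0.5551, -0.0097, 0.1011])]
opener [(0.72, [0.4069, 0.1847, 0.0123])]
coaster [(0.83, [0.4336, -0.204, 0.0053])]
4.3 [-1.52410858e-01  1.94154597e-01  1.68571386e+00  2.86837389e-05
  1.26172598e+00 -1.72359615e+00]
```

View pics/w0.png

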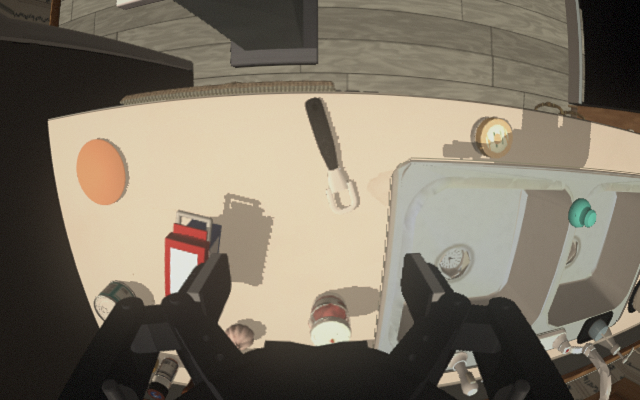

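View pics/w1.png

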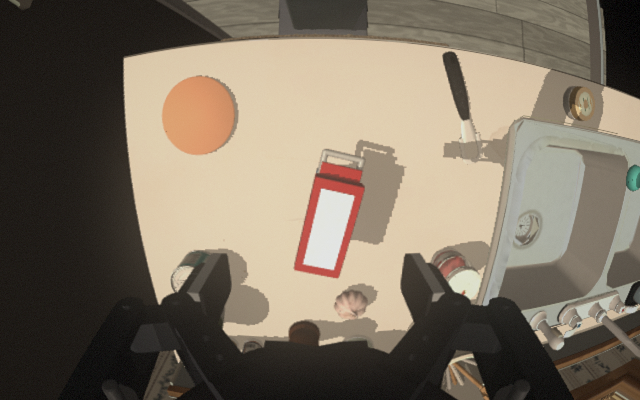

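w0 shows the opener clearly, with its handle end at (315,100) and head at (343,195). w1 shows the lid from (342,155) to (318,275), with the steel bar frame at (343,152), and the coaster at (200,115). Next I'll fit poses from the depth clouds.

```bash
python3 - <<'E'
from h import *
def rect(P): 
    (c,s,a)=cv2.minAreaRect((P[:,:2]*1000).astype(np.float32)); return np.round(c,1),np.round(s,1),round(a,2)
for i in (0,1):
    f=np.load(f"w{i}.npz"); p=f["p"].astype(int); W=f["W"]; x,y,z=np.moveaxis(W,-1,0)
    tab=(abs(x-.44)<.07)&(abs(y-.05)<.04); tab=tab&(abs(z)<.015); print("table z",np.nanmedian(z[tab]))
    m=(abs(x-.4)<.13)&(abs(y-.19)<.06)&(z>.005)&(z<.04); P=W[m]
    if i==0:
        m&=(y<.26)
        c=P.mean(0); u,s,vt=np.linalg.svd(P[:,:2]-c[:2]); d=vt[0]*np.sign(vt[0,0]); t=(P[:,:2]-c[:2])@d
        print("opener n",len(P),rect(P),"axis",np.arctan2(d[1],d[0]),"ends",c[:2]+d*t.min(),c[:2]+d*t.max())
        n=np.array([-d[1],d[0]]); w=(P[:,:2]-c[:2])@n
        for a in np.arange(t.min(),t.max(),.012):
            k=(t>=a)&(t<a+.012); print(round(a-t.min(),3),k.sum(),"zmed/max",np.round([np.median(P[k,2]),P[k,2].max()],4),"w",np.round([w[k].min(),w[k].max(),(w[k].min()+w[k].max())/2],4),np.round(c[:2]+d*(a+.006)+n*(w[k].min()+w[k].max())/2,4))
    m=(abs(x-.55)<.12)&(abs(y)<.08)&(z>.094)&(z<.115); print("lid top",m.sum(),rect(W[m]),np.median(W[m],0))
    m=(abs(x-.55)<.14)&(abs(y)<.08)&(z>.079)&(z<.09)&(x<.5); print("tab",m.sum(),rect(W[m]) if m.sum()>3 else 0,np.median(W[m],0))
    m=(abs(x-.5)<.1)&(abs(y)<.05)&(z>.064)&(z<.077)&(x<.49); print("bar",m.sum(),rect(W[m]) if m.sum()>3 else 0,np.median(W[m],0), W[m].max(0) if m.sum() else 0)
    g=(p[...,0]>p[...,2]*1.8)&(abs(x-.43)<.1)&(abs(y+.2)<.1)&(z<.02)&(z>-.01); P=W[g].astype(np.float64)*1000
    k=np.zeros(g.shape,np.uint8);print("coaster",cv2.minEnclosingCircle(P[:,:2].astype(np.float32)),np.median(P,0))
E
```

```text
table z 0.00016633648377468283
opener n 1912 (array([415.9, 188.5]), array([173.4,  40.9]), 18.72) axis 0.3024629220803611 ends [0.33264128 0.16415007] [0.49830359 0.21584282]
0.0 133 zmed/max [0.0115 0.0149] w [-0.0121  0.0119 -0.0001] [0.3384 0.1659]
0.012 151 zmed/max [0.0127 0.0159] w [-0.0128  0.013   0.0001] [0.3498 0.1696]
0.024 156 zmed/max [0.0134 0.0163] w [-0.0124  0.0126  0.0001] [0.3612 0.1732]
0.036 148 zmed/max [0.0141 0.0166] w [-0.0126  0.012  -0.0003] [0.3728 0.1764]
0.048 147 zmed/max [0.0148 0.0173] w [-0.0114  0.0124  0.0005] [0.3841 0.1807]
0.06 144 zmed/max [0.015  0.0187] w [-0.0121  0.0117 -0.0002] [0.3957 0.1836]
0.072 126 zmed/max [0.0152 0.0178] w [-0.0102  0.0112  0.0005] [0.4069 0.1879]
0.084 109 zmed/max [0.0143 0.0175] w [-0.0099  0.0101  0.0001] [0.4185 0.1911]
0.096 93 zmed/max [0.0129 0.0163] w [-0.0091  0.0099  0.0004] [0.4299 0.1949]
0.108 125 zmed/max [0.0098 0.0127] w [-0.012   0.0116 -0.0002] [0.4415 0.1979]
0.12 160 zmed/max [0.0104 0.0146] w [-0.0185  0.0195  0.0005] [0.4528 0.2022]
0.132 161 zmed/max [0.0105 0.0145] w [-0.0201  0.0201 -0.   
[... 486 characters left out ...]
 array([15.2, 53.6]), 0.09) [0.48313932 0.00243527 0.07224782] [0.48995234 0.03138162 0.07476966]
coaster ((431.3482971191406, -202.57131958007812), 58.317745208740234) [ 429.98828755 -198.8748139     7.3431934 ]
table z 0.0001193974506400324
lid top 4692 (array([569.6, -14.4]), array([ 60.3, 126.1]), 77.15) [ 0.56283487 -0.01401929  0.10150581]
tab 229 (array([494.6,   0.5]), array([48.1, 10.7]), 89.85) [ 0.49647085 -0.00715414  0.08409336]
bar 302 (array([482.9,   3.7]), array([54. , 13.9]), 89.47) [4.83733774e-01 1.64858904e-04 7.24918697e-02] [0.48999851 0.03063975 0.07503852]
coaster ((430.9211120605469, -203.22238159179688), 58.4604377746582) [ 430.81181845 -200.52669584    7.2669542 ]
```

```bash
cat >> h.py <<'E'
from scipy.spatial.transform import Rotation as Ro
T=np.array([0.5696,-0.0144,0.]); YT=-0.22
OFF=np.array([-0.122,0,-0.007])   # TCP in head frame (origin: tip underside, x forward, z up)
def headpose(tip,yaw,pitch=0.):   # pitch>0: head up
    R=Ro.from_euler("ZY",[yaw,-pitch]).as_matrix()
    return tip+R@OFF, R@np.diag([1.,-1,-1])
def tin(x,y,z): return T+Ro.from_euler("Z",YT).apply([x,y,z])
E
python3 - <<'E'
from h import *
O=np.array([.4155,.190,0]); u=np.array([np.cos(.302),np.sin(.302),0])
p,R=headpose(O+u*.087+[0,0,.009],.302); print(p)
for tx,pi in ((-.125,0),(-.06,0),(-.06,.42)):
    a=headpose(tin(tx,0,.0755),YT,pi); q=manip.inverse_kinematics(*a); print(a[0].round(3),None if q is None else q.round(2))
manip.set_gripper(0.6,80)
manip.move_ptp(p+[0,0,.08],R); manip.move_l(p,max_speed=.12)
manip.set_gripper(0.0,100); print("grip",manip.current_grip_width(),manip.current_grip_force(),manip.current_force())
manip.move_l(p+[0,0,.11],max_speed=.15)
a=headpose(tin(-.15,0,.110),YT); manip.move_ptp(*a)
a=headpose(tin(-.130,0,.0755),YT); manip.move_l(a[0],a[1],max_speed=.12); manip.dwell(.3)
P,W=cloud("wrist"); np.savez("w2.npz",p=P,W=W); cv2.imwrite("pics/w2.png",P[...,::-1]); print(manip.current_time(),manip.current_ee_pos()-a[0],manip.current_grip_width())
E
```

```text
[0.38208398 0.17958994 0.002     ]
[0.329 0.04  0.068] [-0.02  0.28  2.31 -0.    0.55  1.77]
[0.392 0.025 0.068] [-0.05  0.36  2.17 -0.    0.61  1.74]
[0.405 0.022 0.019] [-0.    0.47  2.4   3.72  0.16 -1.94]
grip 0.22874797238253244 97.6026389747858 [-2.29612853 -2.18186293 14.96124019]
11.125 [8.33349460e-05 6.01201695e-05 3.22190961e-04] 0.22711109651627548
```

```bash
cat >> h.py <<'E'
PHI=0.35; OFF2=np.array([-0.118,0,-0.0035])
def hp2(tip,yaw,pitch=0.,phi=PHI):
    return tip+Ro.from_euler("ZY",[yaw,-pitch]).apply(OFF2), Ro.from_euler("ZY",[yaw,phi-pitch]).as_matrix()@np.diag([1.,-1,-1])
def prof(W,ys=(-.015,0,.015),x0=-.22,x1=-.05,hw=.004,step=.006):
    L=(W-T).reshape(-1,3); L=L[~np.isnan(L[:,0])]; L=Ro.from_euler("Z",-YT).apply(L)
    for yy in ys:
        print("y",yy,[(round(1e3*a),round(1e3*float(np.median(L[k,2])),1)) for a in np.arange(x0,x1,step) if (k:=(abs(L[:,1]-yy)<hw)&(L[:,0]>=a)&(L[:,0]<a+step)&(L[:,2]>.03)).sum()>1])
    return L
E
python3 - <<'E'
from h import *
prof(np.load("w2.npz")["W"])
O=np.array([.4155,.190,0]); u=np.array([np.cos(.302),np.sin(.302),0])
tip=O+u*.087+[0,0,.009]
p,R=headpose(tip,.302)
c=manip.current_ee_pos(); manip.move_l(c+tin(-.02,0,.035)-T,max_speed=.2)
manip.move_ptp(p+[0,0,.05],R); manip.move_l(p+[0,0,.001],max_speed=.1); manip.set_gripper(0.55)
p2,R2=hp2(tip,.302)
b=p2-R2[:,2]*.04
manip.move_l(b,R2,max_speed=.15); manip.move_l(p2,max_speed=.1)
manip.set_gripper(0.0,110); print("grip",manip.current_grip_width(),manip.current_grip_force(),manip.current_force())
manip.move_l(p2+[0,0,.11],max_speed=.15)
a=hp2(tin(-.15,0,.110),YT); manip.move_ptp(*a)
a=hp2(tin(-.130,0,.0755),YT); manip.move_l(a[0],a[1],max_speed=.12); manip.dwell(.2)
P,W=cloud("wrist"); np.savez("w3.npz",p=P,W=W); cv2.imwrite("pics/w3.png",P[...,::-1]); print(manip.current_time(),manip.current_grip_width(),manip.current_force())
prof(W)
for tx,pi in ((-.06,0),(-.06,.2),(-.06,.42)):
    a=hp2(tin(tx,0,.0755),YT,pi); q=manip.inverse_kinematics(*a); print(a[0].round(3),None if q is None else q.round(2))
E
```

```text
y -0.015 [(-190, 77.0), (-184, 77.4), (-178, 77.8), (-172, 78.3), (-166, 78.4), (-160, 78.6), (-154, 78.7), (-148, 78.9), (-142, 78.8), (-136, 78.6)]
y 0 [(-220, 81.2), (-214, 80.7), (-208, 79.9), (-202, 77.0), (-196, 75.7), (-190, 76.0), (-184, 76.0), (-178, 76.3), (-172, 76.2), (-166, 76.3), (-142, 76.8), (-136, 76.9)]
y 0.015 [(-190, 74.2), (-184, 74.0), (-178, 74.2), (-172, 74.1), (-166, 74.1), (-160, 74.4), (-154, 74.4), (-148, 74.5), (-142, 74.9), (-136, 74.7)]
grip 0.2126025740264926 107.80659086740343 [0.61090163 0.51542703 9.05142327]
17.0583 0.21089638752488546 [-0.81460443  1.01199197 -0.75562122]
y -0.015 [(-220, 119.6), (-214, 131.3), (-208, 142.9), (-202, 155.6), (-196, 160.7), (-190, 77.3), (-184, 77.5), (-178, 78.1), (-172, 78.5), (-166, 78.7), (-160, 78.8), (-154, 78.9), (-148, 79.0), (-142, 79.0), (-136, 78.6)]
y 0 [(-220, 81.5), (-214, 144.7), (-208, 153.8), (-202, 76.8), (-196, 76.0), (-190, 76.1), (-184, 76.3), (-178, 76.4), (-172, 76.5), (-166, 76.4), (-142, 77.2), (-136, 77.4)]
y 0.015 [(-220, 119.4), (-214, 131.4), (-208, 142.9), (-202, 155.6), (-196, 160.8), (-190, 74.2), (-184, 74.5), (-178, 74.4), (-172, 74.5), (-166, 74.6), (-160, 74.7), (-154, 74.8), (-148, 74.9), (-142, 75.2), (-136, 75.6)]
[0.396 0.024 0.072] [-0.09  0.51  1.95  0.05  1.04  1.67]
[0.399 0.024 0.049] [-0.07  0.47  2.07  0.03  0.75  1.69]
[0.407 0.022 0.024] [-0.05  0.46  2.19 -0.03  0.42  1.76]
```

View pics/w3.png

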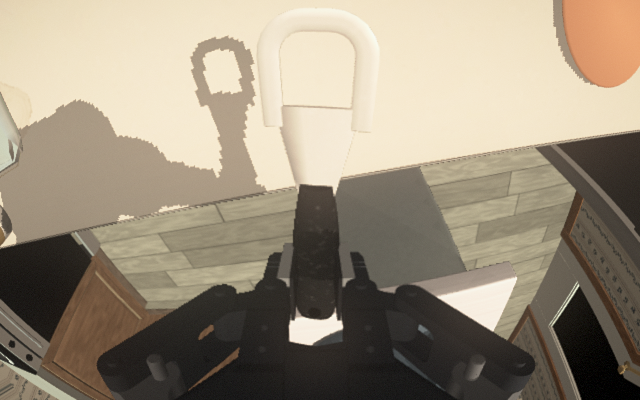

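w3 shows the opener gripped centrally, with the head loop at the top (258–380, 10–130). The depth suggests a roll of about 0.14 rad, so I'll check whether that is real.

```bash
python3 - <<'E'
from h import *
def fit(P): 
    A=np.c_[P[:,:2]-P[:,:2].mean(0),np.ones(len(P))]; return np.linalg.lstsq(A,P[:,2],rcond=None)[0].round(4),len(P)
W=np.load("w3.npz")["W"].reshape(-1,3); W=W[~np.isnan(W[:,0])]
k=(abs(W[:,2])<.03)&(W[:,0]>.33)&(W[:,0]<.5)&(abs(W[:,1])<.2); print("table w3",fit(W[k]))
L=Ro.from_euler("Z",-YT).apply(W-T); k=(L[:,2]>.07)&(L[:,2]<.085)&(L[:,0]>-.175)&(abs(L[:,1])<.03); print("head w3 tin axes",fit(L[k]),L[k][:,:2].min(0),L[k].max(0))
W=np.load("w0.npz")["W"].reshape(-1,3); W=W[~np.isnan(W[:,0])]
L=Ro.from_euler("Z",-.302).apply(W-[.4155,.19,0]); k=(L[:,2]>.006)&(L[:,2]<.017)&(L[:,0]>.045)&(L[:,0]<.09)&(abs(L[:,1])<.03); print("head w0",fit(L[k]))
P,W=cloud("scene"); L=(W.reshape(-1,3)-T); L=L[~np.isnan(L[:,0])]; L=Ro.from_euler("Z",-YT).apply(L)
k=(L[:,2]>.065)&(L[:,2]<.088)&(L[:,0]>-.175)&(L[:,0]<-.125)&(abs(L[:,1])<.035); print("head scene",fit(L[k]),L[k].mean(0))
E
```

```text
table w3 (array([ 0.0068, -0.0064,  0.0005]), 79621)
head w3 tin axes (array([ 0.0225, -0.1302,  0.0769]), 8248) [-0.17499111 -0.0205793 ] [-0.13101453  0.02072049  0.081293  ]
head w0 (array([ 0.0217, -0.1365,  0.0109]), 422)
head scene (array([ 0.0105, -0.1117,  0.0761]), 67) [-0.15389502 -0.0006143   0.07610439]
```

The roll is real: it is already there at rest, about 0.135 rad with a 0.02 pitch. I'll compensate for it, then insert and lever.

```bash
cat >> h.py <<'E'
A=Ro.from_euler("YX",[-.022,-.133])
def hp3(tip,yaw,pitch=0.):
    B=Ro.from_euler("ZY",[yaw,-pitch])*A.inv()
    return tip+B.apply(OFF2),(B*Ro.from_euler("Y",PHI)).as_matrix()@np.diag([1.,-1,-1])
def tabz():
    P,W=cloud("scene"); L=(W.reshape(-1,3)-T); L=L[~np.isnan(L[:,0])]; L=Ro.from_euler("Z",-YT).apply(L)
    o=[]
    for a,b in ((-.06,-.045),(.04,.055)):
        k=(L[:,0]>a)&(L[:,0]<b)&(abs(L[:,1])<.02)&(L[:,2]>.09)&(L[:,2]<.14); o.append(round(float(np.median(L[k,2])),4) if k.any() else None)
    return o
E
python3 - <<'E'
from h import *
a=hp3(tin(-.125,0,.0755),YT); manip.move_l(a[0],a[1],max_speed=.06)
print(tabz(),manip.current_force().round(1))
for x in (-.100,-.08,-.061):
    a=hp3(tin(x,0,.0755),YT); manip.move_l(a[0],a[1],max_speed=.08); f=manip.current_force(); print(x,f.round(1))
    if np.linalg.norm(f)>12: raise SystemExit("blocked")
for th in (.1,.2,.28,.34,.38,.42):
    z=.069+.004/np.cos(th)+.029*np.tan(th)
    a=hp3(tin(-.061,0,max(z,.0745)),YT,th); manip.move_l(a[0],a[1],max_speed=.04); f=manip.current_force()
    print(th,f.round(1),tabz() if th>.15 else "",manip.current_time(),manip.current_grip_width())
    if np.linalg.norm(f)>60: raise SystemExit("high force")
P,_=manip.grab_frame("scene"); cv2.imwrite("pics/s3.png",cv2.resize(P[130:260,250:430,::-1],None,fx=4,fy=4))
E
```

```text
[0.1014, 0.1012] [-0.9  0.8 -0.7]
-0.1 [-0.5  0.1 -1.7]
-0.08 [ 0.1  0.4 -0.5]
-0.061 [ 0.2  1.  -0.8]
0.1 [-0.2  1.2 -0.8]  19.1417 0.21301169027723757
0.2 [-0.3  0.1 -1.1] [0.0999, 0.1018] 19.5583 0.21106739867332333
0.28 [-1.5  0.4 -0.6] [0.1027, 0.1004] 19.9333 0.21268122266619113
0.34 [-3.2  0.3 -1.5] [0.1045, 0.1017] 20.2667 0.21520548642479245
0.38 [ 0.3  0.3 -0.1] [0.106, 0.102] 20.5667 0.21144590076381714
0.42 [ 0.2  0.1 -0.8] [0.1077, 0.1016] 20.8667 0.21384136143051918
```

View pics/s3.png

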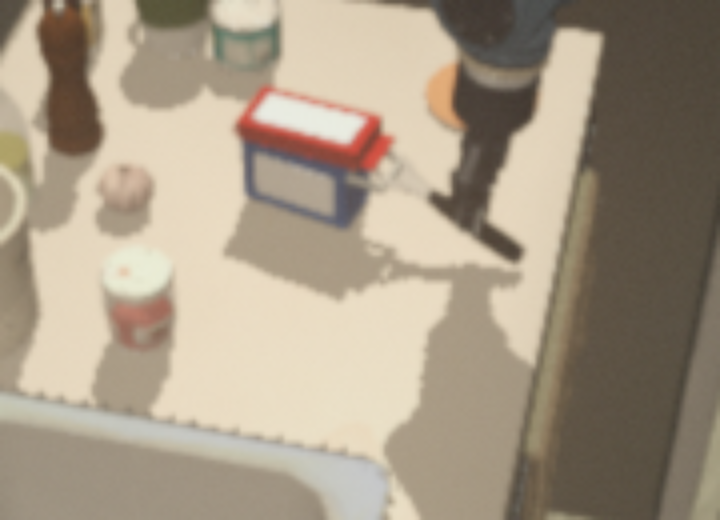

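s3 shows the opener levered down with the lid's tab end raised, near (375,150). The force dropped off after about 0.36 rad, so it has snapped. I'll raise a little more to clear 8 mm with some margin.

```bash
python3 - <<'E'
from h import *
c=manip.current_ee_pos(); manip.move_l(c+[0,0,.004],max_speed=.03); manip.dwell(.3); print([tabz() for _ in range(3)],manip.current_force().round(1))
manip.move_l(c,max_speed=.03)
# level partly and back out
for th,x in ((.2,-.066),(.05,-.07)):
    z=.069+.004/np.cos(th)+(.090+x)*np.tan(th)
    a=hp3(tin(x,0,z+.001),YT,th); manip.move_l(a[0],a[1],max_speed=.08)
print([tabz() for _ in range(3)],manip.current_force().round(1),manip.current_time())
a=hp3(tin(-.135,0,.0765),YT,.05); manip.move_l(a[0],a[1],max_speed=.15)
print([tabz() for _ in range(3)])
E
```

```text
[[0.1104, 0.1018], [0.1115, 0.1013], [0.1105, 0.1023]] [ 0.4  0.4 -1.5]
[[0.1093, 0.1016], [0.1096, 0.1039], [0.1104, 0.1025]] [-0.1 -0.2 -0.7] 22.8583
[[0.1099, 0.1029], [0.1094, 0.1023], [0.1104, 0.1024]]
```

```bash
cat >> h.py <<'E'
def lidfit(W,c,zr):
    P=W.reshape(-1,3); P=P[~np.isnan(P[:,0])]; P=P[(np.hypot(P[:,0]-c[0],P[:,1]-c[1])<.085)&(P[:,2]>zr[0])&(P[:,2]<zr[1])]
    (cc,s,a)=cv2.minAreaRect((P[:,:2]*1000).astype(np.float32)); g=np.linalg.lstsq(np.c_[P[:,:2]-np.array(cc)/1000,np.ones(len(P))],P[:,2],rcond=None)[0]
    return np.round(cc,1),np.round(s,1),round(a,1),g.round(4),len(P)
E
python3 - <<'E'
from h import *
O=np.array([.4155,.190,0]); u=np.array([np.cos(.302),np.sin(.302),0]); tip=O+u*.087+[0,0,.009]
c=manip.current_ee_pos(); manip.move_l(c+[-.005,.002,.035],max_speed=.2)
p2,R2=hp2(tip,.302); manip.move_ptp(p2+[0,0,.05],R2); manip.move_l(p2+[0,0,.001],max_speed=.1)
manip.set_gripper(.6); manip.move_l(p2-R2[:,2]*.08,max_speed=.2)
manip.set_gripper(1.0)
p=tin(-.10,0,.28); 
for a in (YT-np.pi/2,YT+np.pi/2):
    q=manip.inverse_kinematics([.5696,-.0144,.075],down(a)); q2=manip.inverse_kinematics([.431,-.2025,.01],down(a)); print(a,q.round(2),q2.round(2))
manip.move_ptp(p,down(YT+np.pi/2)); manip.dwell(.2)
P,W=cloud("wrist"); cv2.imwrite("pics/w4.png",P[...,::-1]); print(lidfit(W,(.5696,-.0144),(.094,.125)))
X=W.reshape(-1,3); X=X[~np.isnan(X[:,0])]; k=(abs(X[:,0]-.415)<.1)&(abs(X[:,1]-.19)<.06)&(X[:,2]>.006); print("opener",k.sum(),X[k].mean(0),X[k].max(0))
print(manip.current_time())
E
```

```text
-1.7907963267948965 [-0.11  0.59  1.72 -0.    0.83  1.68] [-0.54  0.59  1.98 -0.    0.58  1.25]
1.3507963267948966 [-0.11  0.59  1.72 -0.    0.83 -1.46] [-0.54  0.59  1.98 -0.    0.58 -1.89]
(array([560.4, -12.4]), array([ 59.9, 142.2]), 77.3, array([-0.0191,  0.0038,  0.1054]), 5128)
opener 1824 [0.41040941 0.18611661 0.01231926] [0.49952714 0.23005225 0.01822661]
29.4583
```

View pics/w4.png

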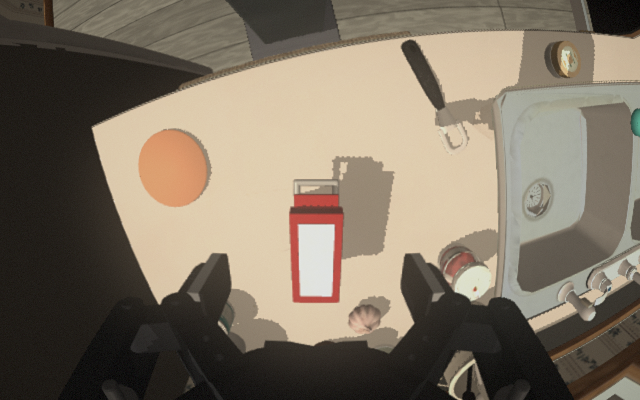

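w4 shows the opener lying flat at (425,90), and the lid tilted up on the tin at (317,250), centre unchanged. Next I'll grasp it by the sides.

```bash
python3 - <<'E'
from h import *
R=down(YT+np.pi/2); g=np.array([.5692,-.0144,.073])
manip.move_ptp(g+[0,0,.07],R); manip.move_l(g,max_speed=.1); print(manip.current_force().round(1))
manip.set_gripper(0.0,50); print("grip",manip.current_grip_width(),manip.current_grip_force(),manip.current_force().round(1))
manip.move_l(g+[0,0,.05],max_speed=.06); manip.move_l(g+[0,0,.12],max_speed=.15); manip.dwell(.2)
print("w",manip.current_grip_width(),manip.current_force().round(1),tabz())
P,W=cloud("scene"); L=(W.reshape(-1,3)-T); L=L[~np.isnan(L[:,0])]; L=Ro.from_euler("Z",-YT).apply(L)
k=(abs(L[:,1])<.027)&(L[:,2]>.19)&(L[:,2]<.25)&(abs(L[:,0])<.1)
for a in np.arange(-.1,.1,.01):
    m=k&(L[:,0]>=a)&(L[:,0]<a+.01); print(round(a,2),m.sum(),np.round(np.median(L[m,2]),4) if m.any() else "",end="; ")
cv2.imwrite("pics/s5.png",cv2.resize(P[100:230,250:430,::-1],None,fx=4,fy=4)); print(manip.current_time())
E
```

```text
[-0.3 -0.3 -0.2]
grip 0.6799444105179094 56.955153197050095 [-2.5  0.4  6.3]
w 0.6857856340110308 [ 0.9 -0.1 -1.7] [0.0955, 0.0948]
-0.1 0 ; -0.09 1 0.2141; -0.08 26 0.2121; -0.07 50 0.2178; -0.06 27 0.2268; -0.05 29 0.2276; -0.04 33 0.2264; -0.03 27 0.2255; -0.02 28 0.2246; -0.01 22 0.2251; -0.0 5 0.225; 0.01 3 0.2088; 0.02 6 0.2046; 0.03 3 0.2192; 0.04 15 0.2201; 0.05 22 0.2181; 0.06 4 0.2179; 0.07 0 ; 0.08 0 ; 0.09 0 ; 33.2833
```

View pics/s5.png

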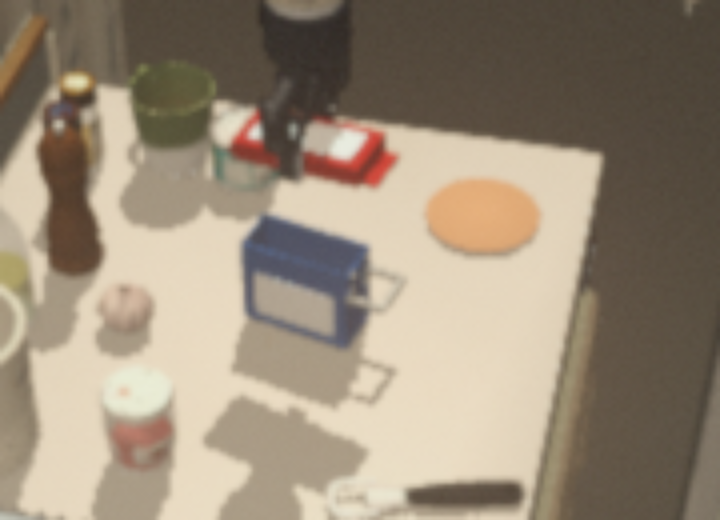

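s5 shows the lid held at (315,145), tab end slightly high. I measured 0.085 rad, so I'll level it and set it on the coaster at (483,215).

```bash
python3 - <<'E'
from h import *
C=np.array([.431,-.2025,.007]); R=(Ro.from_euler("ZY",[YT,-.085])*Ro.from_euler("Z",-YT)).as_matrix()@down(YT+np.pi/2)
v=Ro.from_euler("ZY",[YT,-.085]).apply([0,0,.0092])
t=C-v
manip.move_ptp(t+[0,0,.10],R); manip.move_l(t+[0,0,.012],max_speed=.1); manip.dwell(.2); f0=manip.current_force(); print(f0.round(1))
for h in np.arange(.010,-.0005,-.001):
    manip.move_l(t+[0,0,h],max_speed=.03); manip.dwell(.05); df=manip.current_force()-f0
    if abs(df[2])>3: break
print(h,df.round(1)); manip.set_gripper(1.0); manip.dwell(.3)
manip.move_l(t+[0,0,.10],max_speed=.12); manip.move_ptp(C+[.06,.10,.28],down(YT+np.pi/2)); manip.dwell(.3)
P,W=cloud("wrist"); cv2.imwrite("pics/w6.png",P[...,::-1]); print(lidfit(W,C,(.02,.05)),lidfit(W,C,(.024,.05)),manip.current_time())
E
```

```text
[ 0.1  0.3 -1.2]
0.0050000000000000044 [-1.6 -0.4  5.1]
(array([ 429.6, -202.1]), array([ 60.7, 127.2]), 77.1, array([-0.006 , -0.0129,  0.0285]), 4012) (array([ 428.2, -201.8]), array([ 60.4, 124.2]), 77.3, array([-0.0016, -0.0054,  0.0286]), 3927) 40.1833
```

View pics/w6.png

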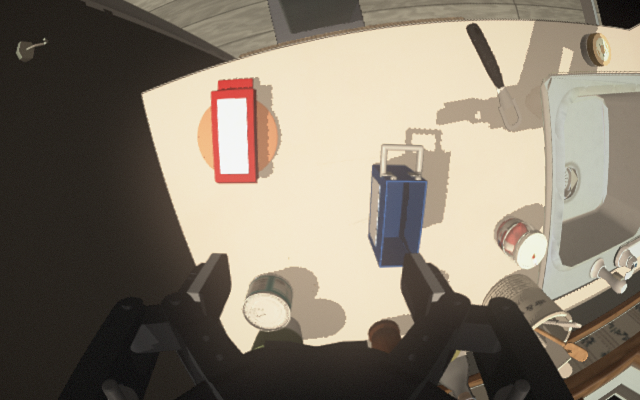

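w6 shows the lid flat and centred on the coaster at (237,135): top at 28.5 mm, slope about 0, offset 2 mm. The opener lies flat at (490,75) and the bystanders haven't moved, so I'll hand in.

```bash
python3 -c "
from bench import manip
print(manip.sign_off())"
```

```text
the job is handed in; nothing more can be done
None
```

The job is handed in at about 40 s: the lid was levered up with the opener, the opener laid flat on the worktop, and the lid set flat within about 2 mm of the coaster's centre; the sign-off returned no verdict.

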